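Roll the cap strips home on a multi-well plate

TASK

Take the hand roller from its stand and roll it along the plate with a steady downward push (around 13 N does it, never above 20 N), from one end strip to the other without lifting off between, so that all six cap strips are pressed fully home by the roller alone. Then hang the roller upright back in its stand, centred as it was, and let go, leaving the puck, flask and bottle where they are.

Things in the scene. Friction and masses are not known exactly. Their poses are not given: they have to be found in the camera images.
- nest: Grey fixed press nest on the bench, base 170 x 130 x 14 mm, held down. Origin: centre of its underside on the bench; x runs along its long side, z up. It carries the sprung bed.
- plate: White multi-well plate, 128 x 86 mm, fixed on a dark steel bed that floats on springs 26 mm above the bench: it only sinks straight down, about 1 mm per 5 N after the first 2 to 3 N, 10 mm at most. Origin: centre of the bed's underside; x along the plate (the rolling direction), y along the strips, z up. The plate's top deck is at z = 24 mm.
- sheet (a point): Centre of the flat sheet of six rigid blue cap strips on the plate, at the strips' tops when fully proud (32 mm above the plate's origin; 28 mm when fully home); axes as the plate's. Each strip is 16.5 mm (x) by 76 mm (y), 18 mm apart along x, slides only straight down, takes about 7 N to move and stays where it is left.
- stand: White fixed roller stand: base 70 (x) x 140 (y) x 8 mm, two uprights 50 mm long (x) and 14 mm thick centred at y = -51 and 51 mm, flat tops 95 mm above the bench. Origin: centre of its underside; z up. The roller's crossbar lies on the uprights, its drum hangs in the 88 mm gap between them.
- roller: Hand roller, 0.3 to 0.6 kg: aluminium crossbar 24 (x) x 120 (y) x 10 mm with an upright handle on top and fork and drum below. Origin: centre of the crossbar's underside; y along crossbar and drum axle, z up the handle; it rolls along x. In its stand the origin is 95 mm above the bench, over the stand's origin within 4 mm, axes as the stand's.
- handle (a point): Centre of the roller's orange square handle, 26 x 26 x 60 mm, upright, 40 mm above the roller's origin. Below the crossbar a steel fork 78 mm wide holds a free-turning black drum, 36 mm in diameter, 66 mm wide. The fork length is set differently each time and stiff in use: the drum's lowest line is 46 to 76 mm below the roller's origin, not measured; feel it.
- drum (a joint): Turn of the roller's drum on its axle, rad, unlimited; 0 at the start, about 1 rad for every 18 mm rolled.
- strip1 (a joint): How far cap strip 1 (at x = -45 mm on the plate) is pressed in: 0 = standing fully proud, 0.004 m = fully home; it starts at 0 to 0.001.
- strip2 (a joint): How far cap strip 2 (at x = -27 mm on the plate) is pressed in: 0 = standing fully proud, 0.004 m = fully home; it starts at 0 to 0.001.
- strip3 (a joint): How far cap strip 3 (at x = -9 mm on the plate) is pressed in: 0 = standing fully proud, 0.004 m = fully home; it starts at 0 to 0.001.
- strip4 (a joint): How far cap strip 4 (at x = 9 mm on the plate) is pressed in: 0 = standing fully proud, 0.004 m = fully home; it starts at 0 to 0.001.
- strip5 (a joint): How far cap strip 5 (at x = 27 mm on the plate) is pressed in: 0 = standing fully proud, 0.004 m = fully home; it starts at 0 to 0.001.
- strip6 (a joint): How far cap strip 6 (at x = 45 mm on the plate) is pressed in: 0 = standing fully proud, 0.004 m = fully home; it starts at 0 to 0.001.
- puck: Bystander: small steel puck weight with a knob, 42 mm in diameter, 45 mm tall, loose on the bench. Origin: centre of its underside.
- flask: Bystander: pinkish culture flask lying flat, about 110 x 55 x 28 mm with an orange cap. Origin: centre of its body's underside; its cap is at +x.
- bottle: Bystander: amber bottle with a blue cap, 52 mm in diameter, 100 mm tall. Origin: centre of its underside.
There are look-alikes about, which are no part of the job. What is meant by the roller is not green, and is the smaller of those in its own colour.

How it is judged (in metres and radians):
On the way, in this order (a step that is already met when the one before it is completed fails the run):
1. the roller is lifted clear of its stand (z of roller in the frame of stand above 0.12 m), for 0.1 s.
2. all six strips are home, the drum having rolled at least 2.5 rad (45 mm) one way or the other from its starting angle (value of joint each of strip1, strip2, strip3, strip4, strip5, strip6 above 0.0025 m and (value of joint drum above 2.5 rad or value of joint drum below -2.5 rad)), for 0.1 s.
At the end, for the whole second after the job is handed in: All six strips are in by over 2.5 of 4 mm. The roller hangs at rest in its stand: origin within 12 mm of the stand's centre (from above), 90 to 100 mm over the bench, upright within 0.1 rad, crossbar in line with the stand within 0.25 rad (either way round), nothing holding it (value of joint each of strip1, strip2, strip3, strip4, strip5, strip6 above 0.0025 m and horizontal distance between roller and stand below 0.012 m and z of roller in the frame of stand between 0.09 and 0.1 m and angle between roller's own z axis and vertical below 0.1 rad and angle between the x axis of roller and the x axis of stand, either way round below 0.25 rad and linear speed of roller below 0.02 m/s); the robot touches nothing.
It fails at once if the roller presses on the plate or strips with more than 20 N (contact force between roller and plate above 20 N).
It fails at once if the roller is lifted off the strips (clearly: its origin over 130 mm above the plate's) while only one of the two end strips is home (z of roller in the frame of plate above 0.13 m and ((value of joint strip1 above 0.0025 m and value of joint strip6 below 0.0025 m) or (value of joint strip6 above 0.0025 m and value of joint strip1 below 0.0025 m))).
It fails at once if the fingers or arm push on the plate or strips (contact force between any of the fingers, the arm and plate above 1 N).
It fails at once if the puck, flask or bottle is moved by more than 20 mm (distance of any of puck, flask, bottle from where it was at the start of the episode above 0.02 m).
It also fails if it takes over 72 s, if anything falls off the work surface, if the arm or the gripper's body presses on something with over 40 N, if the wrist force passes 120 N, or if a joint passes its speed limit or range.

ROBOT

A 6-joint arm with a two-finger parallel gripper is mounted at the origin on the work surface. World frame = base frame: x ahead of the robot, y to its left, z up, the work surface at z = 0. Lengths are in mm, angles in rad, forces in N, time in s.
With the tool pointing down it reaches from about 250 to 775 mm from the base axis. Payload 4 kg.
Tool frame: the origin (TCP) lies at the very end of the fingers, on their centre line; the grasp point (between the pads) lies 19 mm behind it; z points along the fingers, y is the line along which they close (so a half turn about z gives the same grasp; the last joint's range is limited). The gripper opens to 85 mm and grips with 20 to 120 N. Pads are 22 mm wide; open, the fingers measure 114 mm over their backs; the gripper's body (76 mm by 85 mm) begins 54 mm behind the grasp point. The pads swing forward as they close: fully open they stand 13 mm farther back than shut.
Start: joints at [1.058, 0.087, 1.371, -0, 1.684, -0.103], TCP at [219.145, 504.473, 231.341] pointing down, gripper open.
Joint ranges: [-3.1, 3.1], [-0.76, 2.03], [0.27, 2.55], [-1.08, 4.22], [0.17, 2.65], [-2.57, 2.57]. Speed limits (rad/s): [2.79, 2.79, 3.14, 3.14, 3.14, 3.14].

INTERFACE

Orientations are given as a 3x3 rotation matrix whose columns are the frame's x, y, z axes.
In Python, from bench import readout, get_image, env, nets gives the robot as it stands.
- The arm moves only by the tool step_arm, never from a script. Its argument "steps" is a list that holds one entry, the list of rows, each a list of 7 numbers: the shift along the world's x, y, z in cm, then the turn, a rotation vector about the world's x, y, z in degrees, then the closure, from -1 (fully open) to 1 (shut). In form: [[[x, y, z, ax, ay, az, hand], ...]]. A call has 1 to 5 rows; each row shifts and turns the commanded pose from where the row before left it; what a row does not reach is not made up. A row lasts 1/12 s, in which the tool goes at most 41.7 mm and 7.16 degrees, less where a joint would pass 70% of its speed; a pose out of reach is approached as far as the arm can. A call with a gripper value outside its range is refused whole. The fingers move at their own pace and stop on an object; the grip force is fixed at half the most. Time passes only in rows, so rows that do not move let the fingers close. It gives the time, the measured TCP pose, the force, the opening and the grip force at its end, in the units of the state.
- readout.sense(): the state, without advancing time (a new reading comes with each control period).
- get_image(name): name is "scene" or "top"; returns a dict with "img" (384x512x3 uint8, blue, green, red), "mtx" (3x3 intrinsics, pixels), "T" (4x4, takes a point from camera to world coordinates). Camera axes: x right, y down, z forward; pixel columns grow to the right and rows downward; lengths in mm; the calibration is good to about 2 mm. A picture is of the moment at which its call begins. There is no depth.
- env.job_done(): hands the job in; it is judged then, once.
Trained networks look in the newest picture that a camera, given by its name, has taken for a name from the list of things; names that differ only in an ending like _2 or _b are one class to them, and where a whole thing is asked for, a point or a joint stands for the part that bears it (a point fixed in the world has none). Each returns a list of dicts, best first, with "conf" (0 to 1); they miss things now and then, are a little off and sometimes report something else, mostly with a low value. They report only what shows in the picture. A call takes as long as a camera call. They do not tell look-alikes from the thing itself.
- nets.look_for(label, camera): "location" ([column, row] in pixels, amid what is visible of it).
The state is a dict: "time": time; "joints": joint angles; "joint_vel": joint speeds; "tau": joint torques, N m; "tcp_pos": TCP position; "orientation": TCP orientation; "contact_force": force on the tool from outside, world axes, zero at the start; "torque": the same for the moment, N m; "gripper_width": finger opening in mm; "grasp_force": force on a finger pad.
Only numpy, scipy, OpenCV 4.12 (cv2) and the standard library are available. Lean on these libraries where they do the work, as an engineer would, in place of code of your own. Each camera call takes 0.05 s, during which the arm holds its last target. There are 200 camera calls.

## Working session

There is one attempt and no reset: what is moved stays moved. The work goes in short steps, Python scripts to look and compute and a tool call to move; the robot and the scene stay as the last step left them, time stands still between calls to the robot, and variables do not carry over. Pictures are saved under pics/ and viewed, at most 10 in all, crops included, and the job is handed in when it is done.

Besides the shell and the picture viewer there is one more tool, called after ">>>" as a command line: name --argument value ..., lists and objects as JSON in quotes. step_arm: Moves the arm, as the interface text tells. Its arguments: {"type":"object","properties":{"steps":{"type":"array"}},"required":["steps"]}

```bash
mkdir -p pics; cat > h.py <<'E'
import numpy as np,cv2
from bench import readout,get_image,env,nets
def ray(c,px,z):
    T=np.array(c["T"]);d=T[:3,:3]@np.linalg.inv(c["mtx"])@np.array([px[0],px[1],1.]);o=T[:3,3]
    return o+d*(z-o[2])/d[2]
def proj(c,p):
    T=np.linalg.inv(np.array(c["T"]));q=np.array(c["mtx"])@(T[:3,:3]@np.array(p)+T[:3,3]);return q[:2]/q[2]
E
python3 - <<'E'
from h import *
for n in("scene","top"):
    c=get_image(n);cv2.imwrite(f"pics/{n}0.png",c["img"]);print(n,np.array(c["T"]).round(3).tolist(),np.array(c["mtx"]).round(1).tolist())
    for l in("nest","plate","sheet","stand","roller","handle","puck","flask","bottle"):
        print(l,[(np.round(d["location"]).tolist(),round(d["conf"],2)) for d in nets.look_for(l,n)][:5])
print(readout.sense())
E
```

```text
scene [[-0.344, 0.574, -0.743, 1181.108], [0.939, 0.222, -0.263, 300.094], [0.014, -0.788, -0.616, 625.492], [0.0, 0.0, 0.0, 1.0]] [[379.8, 0.0, 248.5], [0.0, 379.8, 193.9], [0.0, 0.0, 1.0]]
nest [([145.0, 196.0], 0.64)]
plate [([144.0, 194.0], 0.83)]
sheet [([144.0, 191.0], 0.89), ([232.0, 298.0], 0.23)]
stand [([300.0, 252.0], 0.88)]
roller [([308.0, 218.0], 0.95), ([394.0, 252.0], 0.88), ([292.0, 184.0], 0.82)]
handle [([308.0, 216.0], 0.8), ([292.0, 183.0], 0.74), ([391.0, 255.0], 0.56), ([302.0, 230.0], 0.44)]
puck [([224.0, 201.0], 0.58)]
flask [([232.0, 299.0], 0.89), ([142.0, 185.0], 0.49)]
bottle [([133.0, 248.0], 0.9)]
top [[0.019, -0.987, 0.162, 439.485], [-1.0, -0.022, -0.014, 96.667], [0.017, -0.162, -0.987, 960.457], [0.0, 0.0, 0.0, 1.0]] [[354.1, 0.0, 256.1], [0.0, 354.1, 198.0], [0.0, 0.0, 1.0]]
nest [([363.0, 216.0], 0.55), ([215.0, 199.0], 0.53)]
plate [([364.0, 216.0], 0.7), ([202.0, 201.0], 0.62), ([367.0, 210.0], 0.25)]
sheet [([361.0, 211.0], 0.87), ([330.0, 147.0], 0.64), ([215.0, 204.0], 0.39)]
stand [([212.0, 205.0], 0.89)]
roller [([200.0, 200.0], 0.7), ([13
[... 423 characters left out ...]
363597e+00, -1.03122705e-01]), 'joint_vel': array([-0.00020233,  0.00162827,  0.00184765, -0.00147607, -0.00108779,
       -0.00285026]), 'tau': array([-2.55552812e-03, -3.51753509e+01, -3.13461399e+01, -3.30902803e-04,
        6.91679725e-04,  3.52207428e-05]), 'tcp_pos': array([219.10345695, 504.48138616, 231.30948724]), 'orientation': array([[-9.17228554e-01,  3.98361364e-01, -5.27100599e-05],
       [ 3.98361363e-01,  9.17228556e-01,  2.81631476e-05],
       [ 5.95662820e-05,  4.83439187e-06, -9.99999998e-01]]), 'contact_force': array([-0.79230419, -0.36341361,  0.48643074]), 'torque': array([-0.03613798,  0.02239042,  0.03256201]), 'grasp_force': 0.0, 'gripper_width': 85.41471772950396}
```

View pics/scene0.png

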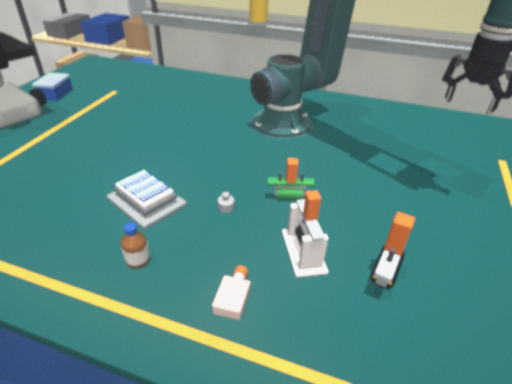

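View pics/top0.png

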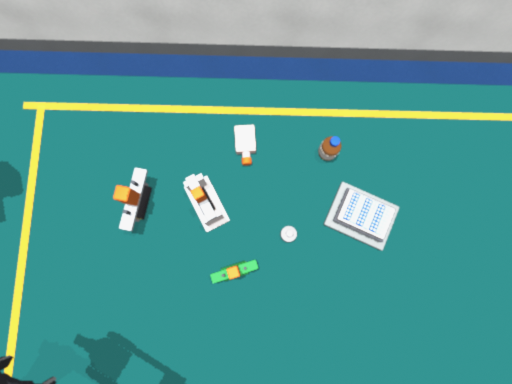

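Scene: the stand with the (smaller) orange roller is at about (305,235) in scene and (206,203) in top. The plate is at (145,195) and (362,215), and the look-alikes are green at (291,183) and a bigger orange one at (395,250). Next I'll zoom in for corners.

```bash
python3 - <<'E'
from h import *
a=cv2.imread("pics/top0.png");s=cv2.imread("pics/scene0.png")
z=lambda im,x,y,w=66,h=50:cv2.resize(im[y:y+h,x:x+w],(396,300),interpolation=cv2.INTER_CUBIC)
# tops with scale 6; stand (174,168) plate(319,175) w88
p1=cv2.resize(a[168:238,168:238],(400,300*400//300)[:2] if 0 else (400,400),interpolation=cv2.INTER_CUBIC)
p2=cv2.resize(a[176:256,320:400],(400,400),interpolation=cv2.INTER_CUBIC)
cv2.imwrite("pics/c1.png",np.hstack([p1,p2]))
p1=cv2.resize(s[180:280,260:360],(400,400),interpolation=cv2.INTER_CUBIC)
p2=cv2.resize(s[150:250,100:200],(400,400),interpolation=cv2.INTER_CUBIC)
cv2.imwrite("pics/c2.png",np.hstack([p1,p2]))
E
```

```text
(no output)
```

View pics/c1.png

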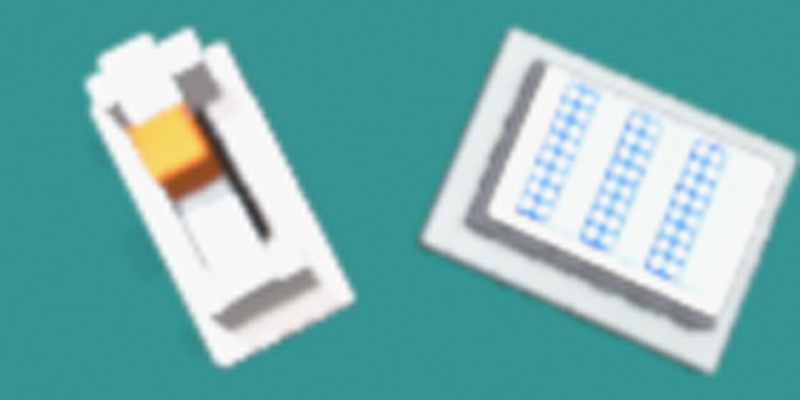

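View pics/c2.png

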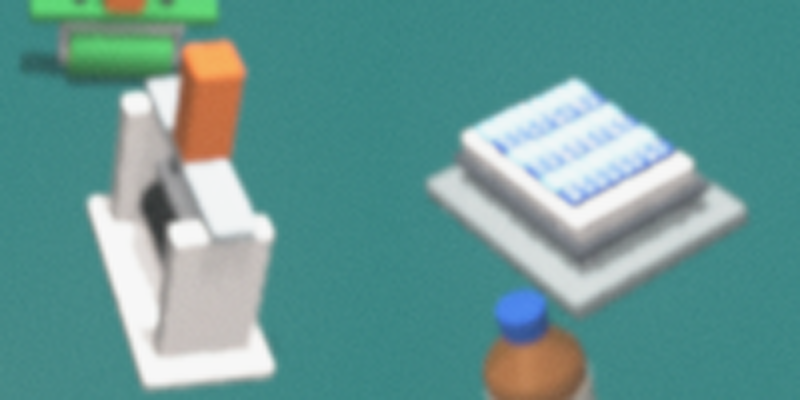

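```bash
cat > fit.py <<'E'
from h import *
from scipy.optimize import least_squares
t=get_image("top");s=get_image("scene")
u=lambda x,y,k,ox,oy:np.array([(x+.5)*k-.5+ox,(y+.5)*k-.5+oy])
T1=lambda x,y:(t,u(x,y,.175,168,168));T2=lambda x,y:(t,u(x-400,y,.2,320,176))
S1=lambda x,y:(s,u(x,y,.25,260,180));S2=lambda x,y:(s,u(x-400,y,.25,100,150))
def fit(obs,x0):
    def W(p,m):
        c,n=np.cos(p[2]),np.sin(p[2]);return [p[0]+c*m[0]-n*m[1],p[1]+n*m[0]+c*m[1],m[2]]
    f=lambda p:np.concatenate([proj(c,W(p,m))-px for (c,px),m in obs])
    r=least_squares(f,x0,x_scale=[10,10,.1],loss="soft_l1");print(r.x.round(3),np.degrees(r.x[2]).round(2),f(r.x).reshape(-1,2).round(1).tolist());return r.x
# nest: long side x. top image up=+x world approx, right=-y
def show(px,z):return ray(px[0],px[1],z).round(1)
print("nest",[show(T2(*q),14)[:2] for q in((513,28),(795,155),(712,373),(421,240))],[show(S2(*q),14)[:2] for q in((428,184),(746,210),(580,308))])
print("stand",[show(T1(*q),8)[:2] for q in((353,297),(222,366),(222,42))],[show(S1(*q),8)[:2] for q in((90,198),(145,382),(273,367))])
print("handle",[show(T1(*q),165)[:2] for q in((129,128),(184,104),(218,147),(165,173))],[show(S1(*q),165)[:2] for q in((184,52),(212,80),(245,68),(222,41))])
E
python3 fit.py
```

```text
nest [array([ 646.9, -152.2]), array([ 579.9, -304.6]), array([ 461.7, -254.7]), array([ 529.4, -100.1])] [array([ 581.8, -299.6]), array([531.8, -96.7]), array([ 647.7, -145. ])]
stand [array([535.6, 153.9]), array([501.9, 214.2]), array([657.4, 220.7])] [array([534. , 157.3]), array([657.6, 222.8]), array([623.8, 283.3])]
handle [array([585.5, 235.8]), array([595.7, 214.3]), array([578.6, 200. ]), array([567.7, 220.6])] [array([580.3, 208. ]), array([597.1, 225.8]), array([582. , 238.9]), array([564.5, 223.7])]
```

>>> step_arm --steps '[[[2.59, -2.02, 0.5, 0, 0, 3.75, -1], [2.59, -2.02, 0.5, 0, 0, 3.75, -1], [2.59, -2.02, 0.5, 0, 0, 3.75, -1], [2.59, -2.02, 0.5, 0, 0, 3.75, -1], [2.59, -2.02, 0.5, 0, 0, 3.75, -1]]]'

```text
time: 1.52
tcp_pos: [349.5, 402.5, 256.7]
orientation: [[-0.997, 0.079, 0.0], [0.079, 0.997, 0.0], [-0.0, 0.0, -1.0]]
contact_force: [0.2, 0.4, 0.1]
gripper_width: 85.3
grasp_force: 0.0
```

>>> step_arm --steps '[[[2.59, -2.02, 0.5, 0, 0, 3.75, -1], [2.59, -2.02, 0.5, 0, 0, 3.75, -1], [2.59, -2.02, 0.5, 0, 0, 3.75, -1], [2.59, -2.02, 0.5, 0, 0, 3.75, -1], [2.59, -2.02, 0.5, 0, 0, 3.75, -1]]]'

```text
time: 1.93
tcp_pos: [479.2, 301.3, 281.7]
orientation: [[-0.969, -0.245, 0.0], [-0.245, 0.969, 0.0], [-0.0, 0.0, -1.0]]
contact_force: [-0.5, 0.7, 0.3]
gripper_width: 85.5
grasp_force: 0.0
```

>>> step_arm --steps '[[[2.59, -2.02, 0.5, 0, 0, 3.75, -1], [2.59, -2.02, 0.5, 0, 0, 3.75, -1], [2.59, -2.02, 0.5, 0, 0, 3.75, -1], [2.59, -2.02, 0.5, 0, 0, 3.75, -1], [0, 0, 0, 0, 0, 0, -1]]]'

```text
time: 2.35
tcp_pos: [586.0, 217.3, 300.9]
orientation: [[-0.877, -0.481, 0.002], [-0.481, 0.877, -0.002], [-0.001, -0.003, -1.0]]
contact_force: [-1.0, 0.1, -0.3]
gripper_width: 85.7
grasp_force: 0.0
```

>>> step_arm --steps '[[[0, 0, -2.5, 0, 0, 0, -1], [0, 0, -2.5, 0, 0, 0, -1], [0, 0, -2.5, 0, 0, 0, -1], [0, 0, -2.5, 0, 0, 0, -1], [0, 0, 0, 0, 0, 0, -1]]]'

```text
time: 2.77
tcp_pos: [578.5, 221.0, 194.1]
orientation: [[-0.875, -0.485, -0.012], [-0.485, 0.875, -0.003], [0.012, 0.003, -1.0]]
contact_force: [-0.5, 0.1, -2.3]
gripper_width: 85.4
grasp_force: 0.0
```

```bash
python3 - <<'E'
from h import *
out=[]
for n,w,h in(("top",80,60),("scene",100,75)):
    c=get_image(n);st=readout.sense();p=st["tcp_pos"];q=proj(c,p);im=c["img"].copy()
    x,y=(165,165) if n=="top" else (255,140)
    print(n,p.round(1),q.round(1),nets.look_for("handle",n)[:2])
    k=5 if n=="top" else 4
    im=cv2.resize(im[y:y+80*5//k,x:x+80*5//k],(400,400),interpolation=cv2.INTER_CUBIC)
    for pt,col in((p,(0,0,255)),((581.5,221,165),(255,0,255))):
        z=(proj(c,pt)-[x,y]+.5)*k
        cv2.drawMarker(im,tuple(int(v) for v in z),col,cv2.MARKER_CROSS,14,1)
    out.append(im)
cv2.imwrite("pics/g1.png",np.hstack(out))
E
```

```text
top [579.6 221.3 197.4] [194.2 190. ] [{'location': [145.9, 190.3], 'conf': 0.74}, {'location': [243.4, 265.0], 'conf': 0.72}]
scene [582.  222.  202.6] [314.7 179.2] [{'location': [290.9, 185.6], 'conf': 0.91}, {'location': [393.9, 253.1], 'conf': 0.76}]
```

View pics/g1.png

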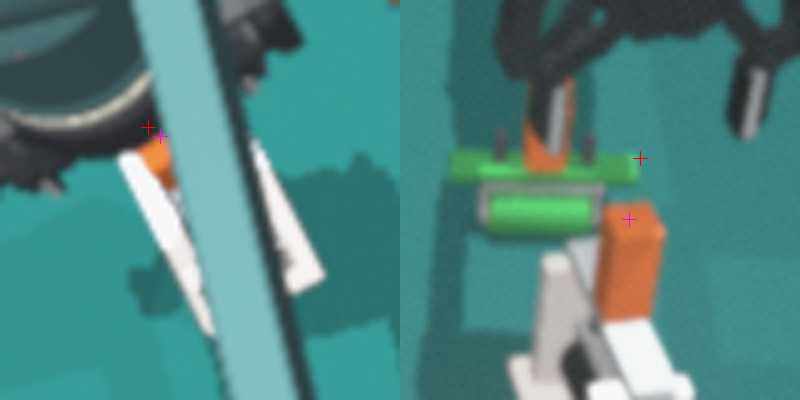

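The scene crop shows the fingers straddling the handle, offset mostly along the closing axis: tips at (550,145) and (748,138), handle top at (635,217). Descending.

>>> step_arm --steps '[[[0, -0.25, -1.5, 0, 0, 0, -1], [0, 0, -1.5, 0, 0, 0, -1], [0, 0, -1.5, 0, 0, 0, -1], [0, 0, -1.5, 0, 0, 0, -1], [0, 0, -1.2, 0, 0, 0, -1]]]'

```text
time: 3.38
tcp_pos: [582.9, 219.6, 131.1]
orientation: [[-0.874, -0.485, 0.004], [-0.485, 0.874, 0.001], [-0.004, -0.001, -1.0]]
contact_force: [-0.0, 0.2, -0.7]
gripper_width: 85.2
grasp_force: 0.0
```

>>> step_arm --steps '[[[0, 0, -1.2, 0, 0, 0, -1], [0, 0, 0, 0, 0, 0, -1], [0, 0, 0, 0, 0, 0, -1], [0, 0, 0, 0, 0, 0, -1], [0, 0, 0, 0, 0, 0, -1]]]'

```text
time: 3.8
tcp_pos: [582.6, 219.4, 118.9]
orientation: [[-0.874, -0.485, 0.002], [-0.485, 0.874, 0.001], [-0.003, -0.0, -1.0]]
contact_force: [-0.1, 0.7, -0.0]
gripper_width: 85.3
grasp_force: 0.0
```

>>> step_arm --steps '[[[0, 0, -0.3, 0, 0, 0, -0.2], [0, 0, 0, 0, 0, 0, 0.2], [0, 0, 0, 0, 0, 0, 1], [0, 0, 0, 0, 0, 0, 1], [0, 0, 0, 0, 0, 0, 1]]]'

```text
time: 4.22
tcp_pos: [581.5, 220.0, 114.7]
orientation: [[-0.874, -0.485, -0.001], [-0.485, 0.874, 0.002], [-0.001, 0.002, -1.0]]
contact_force: [-3.1, 3.5, -0.8]
gripper_width: 25.2
grasp_force: 29.8
```

>>> step_arm --steps '[[[0, 0, 0, 0, 0, 0, 1], [0, 0, 0, 0, 0, 0, 1], [0, 0, 0, 0, 0, 0, 1], [0, 0, 0, 0, 0, 0, 1], [0, 0, 0, 0, 0, 0, 1]]]'

```text
time: 4.63
tcp_pos: [581.6, 219.7, 114.7]
orientation: [[-0.874, -0.485, -0.0], [-0.485, 0.874, 0.001], [-0.001, 0.001, -1.0]]
contact_force: [-2.4, 3.1, 3.1]
gripper_width: 25.2
grasp_force: 62.4
```

>>> step_arm --steps '[[[0, 0, 1, 0, 0, 0, 1], [0, 0, 2, 0, 0, 0, 1], [0, 0, 2.5, 0, 0, 0, 1], [0, 0, 2.5, 0, 0, 0, 1], [0, 0, 2.5, 0, 0, 0, 1]]]'

```text
time: 5.05
tcp_pos: [581.4, 217.9, 218.8]
orientation: [[-0.875, -0.484, -0.003], [-0.484, 0.875, -0.003], [0.004, -0.001, -1.0]]
contact_force: [-0.1, 0.9, -4.1]
gripper_width: 25.5
grasp_force: 61.5
```

>>> step_arm --steps '[[[0, 0, 1, 0, 0, 0, 1], [0, 0, 0.5, 0, 0, 0, 1], [0, 0, 0, 0, 0, 0, 1], [0, 0, 0, 0, 0, 0, 1], [0, 0, 0, 0, 0, 0, 1]]]'

```text
time: 5.47
tcp_pos: [580.9, 218.8, 231.4]
orientation: [[-0.874, -0.485, -0.005], [-0.485, 0.874, -0.001], [0.005, 0.001, -1.0]]
contact_force: [-0.8, 1.0, -4.5]
gripper_width: 24.8
grasp_force: 61.9
```

```bash
cat >> fit.py <<'E'
print("deck",[show(T2(*q),50)[:2] for q in((543,62),(783,158),(714,322),(487,213))],[show(S2(*q),50)[:2] for q in((575,80),(693,163),(580,232),(460,137))])
for n in("top","scene"):cv2.imwrite(f"pics/l_{n}.png",(t if n=="top" else s)["img"])
E
python3 fit.py|tail -1
```

```text
deck [array([ 621.1, -158.2]), array([ 572.8, -283. ]), array([ 486.8, -243.3]), array([ 540.7, -127.1])] [array([ 488.8, -242.7]), array([ 540.7, -125.3]), array([ 623. , -154.2]), array([ 569.8, -275.1])]
```

>>> step_arm --steps '[[[-0.05, -2.71, 0, 0, 0, -3.75, 1], [-0.05, -2.71, 0, 0, 0, -3.75, 1], [-0.05, -2.71, 0, 0, 0, -3.75, 1], [-0.05, -2.71, 0, 0, 0, -3.75, 1], [-0.05, -2.71, 0, 0, 0, -3.75, 1]]]'

```text
time: 5.98
tcp_pos: [578.6, 82.5, 233.2]
orientation: [[-0.984, -0.176, -0.002], [-0.176, 0.984, -0.0], [0.002, 0.0, -1.0]]
contact_force: [0.1, -0.1, -4.9]
gripper_width: 25.6
grasp_force: 62.0
```

>>> step_arm --steps '[[[-0.05, -2.71, 0, 0, 0, -3.75, 1], [-0.05, -2.71, 0, 0, 0, -3.75, 1], [-0.05, -2.71, 0, 0, 0, -3.75, 1], [-0.05, -2.71, 0, 0, 0, -3.75, 1], [-0.05, -2.71, 0, 0, 0, -3.75, 1]]]'

```text
time: 6.4
tcp_pos: [576.1, -53.1, 233.3]
orientation: [[-0.989, 0.151, -0.002], [0.151, 0.989, 0.0], [0.002, 0.0, -1.0]]
contact_force: [1.8, 0.5, -3.9]
gripper_width: 25.4
grasp_force: 61.9
```

>>> step_arm --steps '[[[-0.05, -2.71, 0, 0, 0, -3.75, 1], [-0.05, -2.71, 0, 0, 0, -3.75, 1], [-0.05, -2.71, 0, 0, 0, -3.75, 1], [-0.05, -2.71, 0, 0, 0, -3.75, 1], [0, 0, 0, 0, 0, 0, 1]]]'

```text
time: 6.82
tcp_pos: [573.8, -165.6, 232.8]
orientation: [[-0.914, 0.406, -0.003], [0.406, 0.914, -0.003], [0.001, -0.004, -1.0]]
contact_force: [0.1, 0.6, -4.4]
gripper_width: 24.9
grasp_force: 61.7
```

>>> step_arm --steps '[[[0, 0, 0, 0, 0, 0, 1], [0, 0, 0, 0, 0, 0, 1], [0, 0, 0, 0, 0, 0, 1]]]'

```text
time: 7.07
tcp_pos: [574.7, -159.2, 233.9]
orientation: [[-0.918, 0.397, -0.001], [0.397, 0.918, 0.001], [0.001, 0.001, -1.0]]
contact_force: [0.5, 0.8, -4.7]
gripper_width: 25.5
grasp_force: 61.7
```

>>> step_arm --steps '[[[0, 0, -1.5, 0, 0, 0, 1], [0, 0, -1.5, 0, 0, 0, 1], [0, 0, -1.5, 0, 0, 0, 1], [0, 0, -1.5, 0, 0, 0, 1], [0, 0, -1, 0, 0, 0, 1]]]'

```text
time: 7.48
tcp_pos: [574.2, -158.5, 162.5]
orientation: [[-0.918, 0.396, -0.002], [0.396, 0.918, 0.001], [0.003, 0.0, -1.0]]
contact_force: [-0.1, 0.1, -4.5]
gripper_width: 25.5
grasp_force: 61.9
```

>>> step_arm --steps '[[[0, 0, 0, 0, 0, 0, 1], [0, 0, 0, 0, 0, 0, 1], [0, 0, 0, 0, 0, 0, 1]]]'

```text
time: 7.73
tcp_pos: [575.4, -160.0, 165.6]
orientation: [[-0.918, 0.398, 0.002], [0.398, 0.918, -0.001], [-0.002, 0.0, -1.0]]
contact_force: [-0.4, -0.5, -4.5]
gripper_width: 25.3
grasp_force: 61.7
```

```bash
python3 - <<'E'
from h import *
out=[]
for n in("top","scene"):
    c=get_image(n);st=readout.sense();p=st["tcp_pos"]
    x,y=(320,165) if n=="top" else (95,120)
    k=4
    im=cv2.resize(c["img"][y:y+100,x:x+100],(400,400),interpolation=cv2.INTER_CUBIC)
    for pt,col in((p-[0,0,20],(0,0,255)),(p-[0,0,66],(0,0,255)),(p-[0,0,96],(0,255,255)),((573.3,-160.3,58),(255,0,255)),((537.3,-242.7,58),(255,0,255))):
        z=(proj(c,pt)-[x,y]+.5)*k
        cv2.drawMarker(im,tuple(int(v) for v in z),col,cv2.MARKER_CROSS,14,1)
    out.append(im)
print(p,st["contact_force"])
cv2.imwrite("pics/g2.png",np.hstack(out))
E
```

```text
[ 575.577542   -160.34103565  166.04262209] [-0.49004967 -0.78546354 -4.39990564]
```

View pics/g2.png

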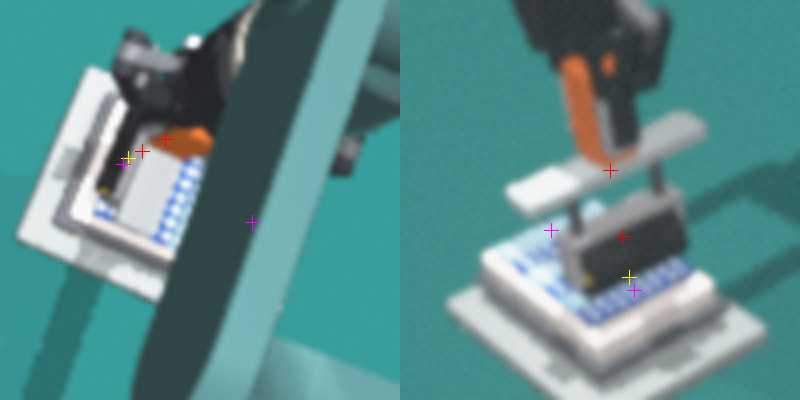

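Top shows the arm over the plate. In scene the drum hangs over the end blue strip (strip mid about (638,288), drum bottom about (630,280)), well aligned. Feeling down now.

>>> step_arm --steps '[[[0, 0, -0.2, 0, 0, 0, 1], [0, 0, -0.2, 0, 0, 0, 1], [0, 0, -0.2, 0, 0, 0, 1], [0, 0, -0.2, 0, 0, 0, 1], [0, 0, -0.2, 0, 0, 0, 1]]]'

```text
time: 8.25
tcp_pos: [574.6, -160.3, 154.0]
orientation: [[-0.917, 0.399, -0.0], [0.399, 0.917, 0.0], [0.0, 0.0, -1.0]]
contact_force: [-0.2, -0.1, -3.7]
gripper_width: 25.4
grasp_force: 61.7
```

>>> step_arm --steps '[[[0, 0, 0, 0, 0, 0, 1], [0, 0, 0, 0, 0, 0, 1], [0, 0, 0, 0, 0, 0, 1]]]'

```text
time: 8.5
tcp_pos: [574.8, -160.2, 154.3]
orientation: [[-0.917, 0.398, 0.0], [0.398, 0.917, 0.0], [0.0, 0.0, -1.0]]
contact_force: [-0.9, 1.0, -3.6]
gripper_width: 25.1
grasp_force: 61.7
```

>>> step_arm --steps '[[[0, 0, -0.1, 0, 0, 0, 1], [0, 0, -0.1, 0, 0, 0, 1], [0, 0, -0.1, 0, 0, 0, 1], [0, 0, 0, 0, 0, 0, 1]]]'

```text
time: 8.83
tcp_pos: [574.6, -160.2, 151.0]
orientation: [[-0.917, 0.398, -0.0], [0.398, 0.917, 0.0], [0.001, 0.0, -1.0]]
contact_force: [0.5, -0.2, -5.1]
gripper_width: 25.3
grasp_force: 61.7
```

>>> step_arm --steps '[[[0, 0, -0.1, 0, 0, 0, 1], [0, 0, -0.1, 0, 0, 0, 1], [0, 0, -0.1, 0, 0, 0, 1], [0, 0, 0, 0, 0, 0, 1]]]'

```text
time: 9.17
tcp_pos: [575.0, -160.3, 149.7]
orientation: [[-0.917, 0.398, 0.001], [0.398, 0.917, -0.0], [-0.001, 0.0, -1.0]]
contact_force: [-1.0, 0.9, 2.0]
gripper_width: 25.2
grasp_force: 62.5
```

>>> step_arm --steps '[[[0, 0, -0.1, 0, 0, 0, 1], [0, 0, -0.1, 0, 0, 0, 1], [0, 0, 0, 0, 0, 0, 1], [0, 0, 0, 0, 0, 0, 1]]]'

```text
time: 9.5
tcp_pos: [575.0, -160.3, 146.7]
orientation: [[-0.917, 0.398, 0.001], [0.398, 0.917, -0.0], [-0.001, 0.0, -1.0]]
contact_force: [-0.9, 0.8, 1.7]
gripper_width: 25.5
grasp_force: 62.6
```

>>> step_arm --steps '[[[0, 0, -0.1, 0, 0, 0, 1], [0, 0, -0.05, 0, 0, 0, 1], [0, 0, 0, 0, 0, 0, 1], [0, 0, 0, 0, 0, 0, 1]]]'

```text
time: 9.83
tcp_pos: [575.0, -160.3, 145.6]
orientation: [[-0.917, 0.398, 0.001], [0.398, 0.917, -0.0], [-0.001, 0.0, -1.0]]
contact_force: [-1.6, 0.4, 4.8]
gripper_width: 25.4
grasp_force: 62.8
```

>>> step_arm --steps '[[[0, 0, -0.05, 0, 0, 0, 1], [0, 0, -0.03, 0, 0, 0, 1], [0, 0, 0, 0, 0, 0, 1], [0, 0, 0, 0, 0, 0, 1]]]'

```text
time: 10.17
tcp_pos: [575.1, -160.3, 145.2]
orientation: [[-0.917, 0.398, 0.001], [0.398, 0.917, -0.0], [-0.001, 0.0, -1.0]]
contact_force: [-2.2, 0.2, 7.5]
gripper_width: 24.9
grasp_force: 63.0
```

>>> step_arm --steps '[[[-0.08, -0.183, -0.02, 0, 0, 0, 1], [-0.08, -0.183, 0, 0, 0, 0, 1], [-0.08, -0.183, 0, 0, 0, 0, 1], [-0.08, -0.183, 0, 0, 0, 0, 1], [-0.08, -0.183, 0, 0, 0, 0, 1]]]'

```text
time: 10.58
tcp_pos: [571.8, -167.9, 145.2]
orientation: [[-0.918, 0.397, 0.003], [0.398, 0.918, 0.003], [-0.002, 0.004, -1.0]]
contact_force: [-1.6, 4.2, 6.2]
gripper_width: 25.4
grasp_force: 63.3
```

>>> step_arm --steps '[[[-0.08, -0.183, -0.02, 0, 0, 0, 1], [-0.08, -0.183, -0.01, 0, 0, 0, 1], [-0.08, -0.183, 0, 0, 0, 0, 1], [-0.08, -0.183, 0, 0, 0, 0, 1], [-0.08, -0.183, 0, 0, 0, 0, 1]]]'

```text
time: 11.0
tcp_pos: [567.3, -178.4, 145.0]
orientation: [[-0.917, 0.398, 0.002], [0.398, 0.917, 0.0], [-0.002, 0.001, -1.0]]
contact_force: [-0.4, 3.5, 6.8]
gripper_width: 25.3
grasp_force: 63.2
```

>>> step_arm --steps '[[[-0.08, -0.183, -0.02, 0, 0, 0, 1], [-0.08, -0.183, -0.02, 0, 0, 0, 1], [-0.08, -0.183, 0, 0, 0, 0, 1], [-0.08, -0.183, 0, 0, 0, 0, 1], [-0.08, -0.183, 0, 0, 0, 0, 1]]]'

```text
time: 11.42
tcp_pos: [563.7, -187.0, 144.9]
orientation: [[-0.917, 0.398, 0.003], [0.398, 0.917, 0.001], [-0.003, 0.002, -1.0]]
contact_force: [-1.4, 2.2, 7.5]
gripper_width: 25.3
grasp_force: 63.4
```

>>> step_arm --steps '[[[-0.08, -0.183, -0.02, 0, 0, 0, 1], [-0.08, -0.183, 0, 0, 0, 0, 1], [-0.08, -0.183, 0, 0, 0, 0, 1], [-0.08, -0.183, 0, 0, 0, 0, 1], [-0.08, -0.183, 0, 0, 0, 0, 1]]]'

```text
time: 11.83
tcp_pos: [559.9, -196.0, 144.9]
orientation: [[-0.917, 0.398, 0.004], [0.398, 0.917, 0.002], [-0.003, 0.003, -1.0]]
contact_force: [0.2, 5.1, 8.3]
gripper_width: 25.4
grasp_force: 63.4
```

>>> step_arm --steps '[[[-0.08, -0.183, 0, 0, 0, 0, 1], [-0.08, -0.183, 0, 0, 0, 0, 1], [-0.08, -0.183, 0, 0, 0, 0, 1], [-0.08, -0.183, 0, 0, 0, 0, 1], [-0.08, -0.183, 0, 0, 0, 0, 1]]]'

```text
time: 12.25
tcp_pos: [555.6, -205.9, 144.8]
orientation: [[-0.917, 0.398, 0.003], [0.398, 0.917, -0.001], [-0.003, 0.001, -1.0]]
contact_force: [-1.3, 1.1, 8.2]
gripper_width: 25.2
grasp_force: 63.5
```

>>> step_arm --steps '[[[-0.08, -0.183, 0, 0, 0, 0, 1], [-0.08, -0.183, 0, 0, 0, 0, 1], [-0.08, -0.183, 0, 0, 0, 0, 1], [-0.08, -0.183, 0, 0, 0, 0, 1], [-0.08, -0.183, 0, 0, 0, 0, 1]]]'

```text
time: 12.67
tcp_pos: [552.3, -213.5, 144.9]
orientation: [[-0.918, 0.398, 0.005], [0.398, 0.918, 0.003], [-0.003, 0.005, -1.0]]
contact_force: [0.4, 5.7, 8.1]
gripper_width: 25.8
grasp_force: 63.4
```

>>> step_arm --steps '[[[-0.08, -0.183, 0, 0, 0, 0, 1], [-0.08, -0.183, 0, 0, 0, 0, 1], [-0.08, -0.183, 0, 0, 0, 0, 1], [-0.08, -0.183, 0, 0, 0, 0, 1], [-0.08, -0.183, 0, 0, 0, 0, 1]]]'

```text
time: 13.08
tcp_pos: [547.6, -224.6, 144.9]
orientation: [[-0.917, 0.398, 0.003], [0.398, 0.917, -0.001], [-0.003, 0.0, -1.0]]
contact_force: [-1.6, 1.2, 8.0]
gripper_width: 25.2
grasp_force: 63.5
```

>>> step_arm --steps '[[[-0.08, -0.183, 0, 0, 0, 0, 1], [-0.08, -0.183, 0, 0, 0, 0, 1], [-0.08, -0.183, 0, 0, 0, 0, 1], [-0.08, -0.183, 0, 0, 0, 0, 1], [-0.08, -0.183, 0, 0, 0, 0, 1]]]'

```text
time: 13.5
tcp_pos: [544.4, -231.9, 144.9]
orientation: [[-0.918, 0.398, 0.005], [0.398, 0.918, 0.003], [-0.003, 0.004, -1.0]]
contact_force: [0.6, 3.8, 7.5]
gripper_width: 25.4
grasp_force: 63.5
```

>>> step_arm --steps '[[[-0.08, -0.183, 0, 0, 0, 0, 1], [-0.08, -0.183, 0, 0, 0, 0, 1], [-0.08, -0.183, 0, 0, 0, 0, 1], [-0.08, -0.183, 0, 0, 0, 0, 1], [-0.08, -0.183, 0, 0, 0, 0, 1]]]'

```text
time: 13.92
tcp_pos: [539.7, -243.0, 144.9]
orientation: [[-0.917, 0.398, 0.003], [0.398, 0.917, -0.001], [-0.004, -0.0, -1.0]]
contact_force: [-1.7, 1.5, 8.6]
gripper_width: 25.3
grasp_force: 63.4
```

>>> step_arm --steps '[[[-0.06, -0.137, 0, 0, 0, 0, 1], [-0.04, -0.092, 0, 0, 0, 0, 1], [0, 0, 0, 0, 0, 0, 1], [0, 0, 0, 0, 0, 0, 1], [0, 0, 0, 0, 0, 0, 1]]]'

```text
time: 14.33
tcp_pos: [538.6, -245.6, 144.9]
orientation: [[-0.917, 0.399, 0.003], [0.399, 0.917, -0.002], [-0.004, -0.001, -1.0]]
contact_force: [-1.3, -0.1, 8.4]
gripper_width: 25.4
grasp_force: 63.4
```

```bash
python3 - <<'E'
from h import *
c=get_image("scene");st=readout.sense();print(st["tcp_pos"],st["contact_force"])
cv2.imwrite("pics/e.png",cv2.resize(c["img"][130:230,95:195],(600,600),interpolation=cv2.INTER_CUBIC))
E
```

```text
[ 538.53653989 -245.54919389  144.89305302] [-2.63519152  0.57397962  7.19821121]
```

View pics/e.png

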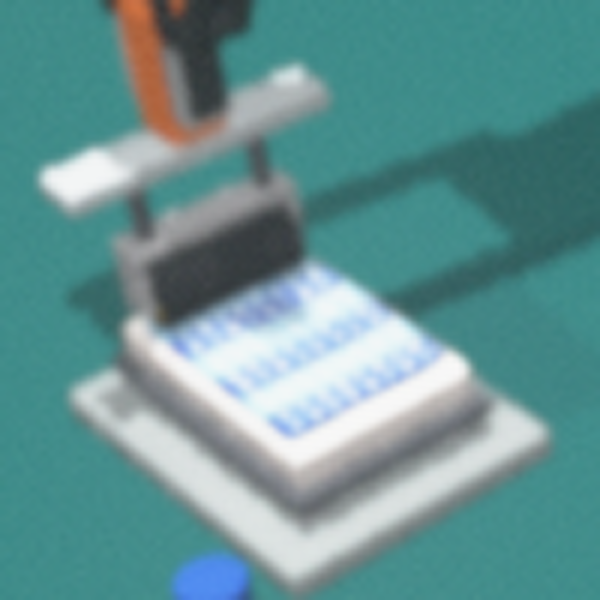

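The scene crop shows the drum at the far end strip, along its line, with three blue bands flat behind it. Lifting and returning to the stand.

>>> step_arm --steps '[[[0, 0, 0.5, 0, 0, 0, 1], [0, 0, 1.5, 0, 0, 0, 1], [0, 0, 2.5, 0, 0, 0, 1], [0, 0, 2.5, 0, 0, 0, 1], [0, 0, 2, 0, 0, 0, 1]]]'

```text
time: 14.8
tcp_pos: [537.6, -244.8, 232.1]
orientation: [[-0.917, 0.398, -0.002], [0.398, 0.917, 0.001], [0.002, 0.0, -1.0]]
contact_force: [0.4, -0.6, -3.6]
gripper_width: 25.1
grasp_force: 61.7
```

>>> step_arm --steps '[[[0.27, 2.9, 0, 0, 0, 3.28, 1], [0.27, 2.9, 0, 0, 0, 3.28, 1], [0.27, 2.9, 0, 0, 0, 3.28, 1], [0.27, 2.9, 0, 0, 0, 3.28, 1], [0.27, 2.9, 0, 0, 0, 3.28, 1]]]'

```text
time: 15.22
tcp_pos: [550.7, -98.6, 230.3]
orientation: [[-0.993, 0.121, -0.003], [0.121, 0.993, 0.001], [0.003, 0.001, -1.0]]
contact_force: [0.6, 0.3, -3.7]
gripper_width: 25.3
grasp_force: 61.7
```

>>> step_arm --steps '[[[0.27, 2.9, 0, 0, 0, 3.28, 1], [0.27, 2.9, 0, 0, 0, 3.28, 1], [0.27, 2.9, 0, 0, 0, 3.28, 1], [0.27, 2.9, 0, 0, 0, 3.28, 1], [0.27, 2.9, 0, 0, 0, 3.28, 1]]]'

```text
time: 15.63
tcp_pos: [564.2, 46.6, 230.3]
orientation: [[-0.986, -0.165, -0.003], [-0.165, 0.986, 0.0], [0.003, 0.001, -1.0]]
contact_force: [0.1, -0.1, -3.9]
gripper_width: 25.3
grasp_force: 61.8
```

>>> step_arm --steps '[[[0.27, 2.9, 0, 0, 0, 3.28, 1], [0.27, 2.9, 0, 0, 0, 3.28, 1], [0.27, 2.9, 0, 0, 0, 3.28, 1], [0.27, 2.9, 0, 0, 0, 3.28, 1], [0.27, 2.9, 0, 0, 0, 3.28, 1]]]'

```text
time: 16.05
tcp_pos: [577.8, 191.5, 230.1]
orientation: [[-0.9, -0.437, -0.004], [-0.437, 0.9, -0.001], [0.004, 0.001, -1.0]]
contact_force: [0.6, -0.4, -4.0]
gripper_width: 25.6
grasp_force: 61.8
```

>>> step_arm --steps '[[[0.27, 2.9, 0, 0, 0, 3.28, 1], [0, 0, 0, 0, 0, 0, 1], [0, 0, 0, 0, 0, 0, 1], [0, 0, 0, 0, 0, 0, 1], [0, 0, 0, 0, 0, 0, 1]]]'

```text
time: 16.47
tcp_pos: [580.8, 218.1, 231.6]
orientation: [[-0.875, -0.484, -0.002], [-0.484, 0.875, -0.001], [0.002, 0.0, -1.0]]
contact_force: [-0.0, 0.3, -4.0]
gripper_width: 25.6
grasp_force: 62.0
```

>>> step_arm --steps '[[[0, 0, 0, 0, 0, 0, 1], [0, 0, 0, 0, 0, 0, 1], [0, 0, 0, 0, 0, 0, 1]]]'

```text
time: 16.72
tcp_pos: [581.1, 218.3, 233.1]
orientation: [[-0.875, -0.484, 0.0], [-0.484, 0.875, 0.0], [-0.0, -0.0, -1.0]]
contact_force: [0.0, -0.4, -4.3]
gripper_width: 25.2
grasp_force: 62.0
```

```bash
python3 - <<'E'
from h import *
s=get_image("scene")["img"];t=get_image("top")["img"]
a=cv2.resize(s[150:225,100:200],(400,300),interpolation=cv2.INTER_CUBIC)
b=cv2.resize(s[140:290,250:350],(200,300),interpolation=cv2.INTER_CUBIC)
d=cv2.resize(t[176:256,320:400],(200,300)if 0 else (200,300),interpolation=cv2.INTER_CUBIC)
cv2.imwrite("pics/f.png",np.hstack([a,b,d]));st=readout.sense();print(st["tcp_pos"],st["orientation"],st["contact_force"])
E
```

```text
[581.06268555 218.61856034 233.15437225] [[-8.75027460e-01 -4.84073175e-01  3.25275345e-04]
 [-4.84073140e-01  8.75027521e-01  1.81651621e-04]
 [-3.72557556e-04  1.49309855e-06 -9.99999931e-01]] [-0.32241414 -0.56556572 -4.46609918]
```

View pics/f.png

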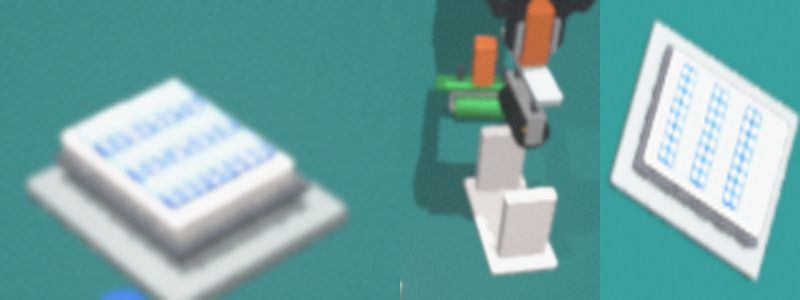

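Plate crops show the caps flush and even, and the roller held above the empty stand. Lowering.

>>> step_arm --steps '[[[0.05, 0.1, -1.0, 0, 0, 0, 1], [0, 0, -1.0, 0, 0, 0, 1], [0, 0, -1.0, 0, 0, 0, 1], [0, 0, -1.0, 0, 0, 0, 1], [0, 0, -1.0, 0, 0, 0, 1]]]'

```text
time: 17.23
tcp_pos: [580.9, 220.0, 180.8]
orientation: [[-0.875, -0.485, -0.002], [-0.485, 0.875, -0.0], [0.002, 0.001, -1.0]]
contact_force: [0.3, 0.4, -5.3]
gripper_width: 25.5
grasp_force: 62.2
```

>>> step_arm --steps '[[[0, 0, -1.0, 0, 0, 0, 1], [0, 0, -1.0, 0, 0, 0, 1], [0, 0, -1.0, 0, 0, 0, 1], [0, 0, -1.0, 0, 0, 0, 1], [0, 0, -1.0, 0, 0, 0, 1]]]'

```text
time: 17.65
tcp_pos: [581.4, 220.1, 131.9]
orientation: [[-0.875, -0.485, -0.0], [-0.485, 0.875, 0.0], [-0.0, 0.0, -1.0]]
contact_force: [0.2, 0.5, -3.8]
gripper_width: 25.5
grasp_force: 62.2
```

>>> step_arm --steps '[[[0, 0, -0.5, 0, 0, 0, 1], [0, 0, 0, 0, 0, 0, 1], [0, 0, 0, 0, 0, 0, 1], [0, 0, 0, 0, 0, 0, 1]]]'

```text
time: 17.98
tcp_pos: [582.0, 220.3, 128.8]
orientation: [[-0.875, -0.485, 0.002], [-0.485, 0.875, 0.0], [-0.002, -0.0, -1.0]]
contact_force: [-0.2, -0.1, -3.6]
gripper_width: 25.4
grasp_force: 62.0
```

>>> step_arm --steps '[[[0, 0, -0.3, 0, 0, 0, 1], [0, 0, -0.3, 0, 0, 0, 1], [0, 0, -0.3, 0, 0, 0, 1], [0, 0, -0.2, 0, 0, 0, 1], [0, 0, 0, 0, 0, 0, 1]]]'

```text
time: 18.4
tcp_pos: [581.0, 220.0, 116.0]
orientation: [[-0.875, -0.485, -0.002], [-0.485, 0.875, -0.0], [0.001, 0.0, -1.0]]
contact_force: [0.6, -0.2, -3.1]
gripper_width: 25.1
grasp_force: 62.0
```

>>> step_arm --steps '[[[0, 0, -0.1, 0, 0, 0, 1], [0, 0, -0.05, 0, 0, 0, 1], [0, 0, 0, 0, 0, 0, 1], [0, 0, 0, 0, 0, 0, 1], [0, 0, 0, 0, 0, 0, 1]]]'

```text
time: 18.82
tcp_pos: [581.6, 220.2, 115.6]
orientation: [[-0.875, -0.485, 0.0], [-0.485, 0.875, 0.0], [-0.0, 0.0, -1.0]]
contact_force: [-0.2, 0.5, -4.8]
gripper_width: 25.3
grasp_force: 62.0
```

>>> step_arm --steps '[[[0, 0, -0.1, 0, 0, 0, 1], [0, 0, 0, 0, 0, 0, 1], [0, 0, 0, 0, 0, 0, 1], [0, 0, 0, 0, 0, 0, 1]]]'

```text
time: 19.15
tcp_pos: [581.7, 220.2, 114.9]
orientation: [[-0.875, -0.485, 0.001], [-0.485, 0.875, 0.0], [-0.001, -0.0, -1.0]]
contact_force: [0.1, -0.2, -2.3]
gripper_width: 25.1
grasp_force: 62.2
```

>>> step_arm --steps '[[[0, 0, -0.03, 0, 0, 0, 1], [0, 0, 0, 0, 0, 0, 0.3], [0, 0, 0, 0, 0, 0, 0], [0, 0, 0, 0, 0, 0, -0.5], [0, 0, 0, 0, 0, 0, -1]]]'

```text
time: 19.57
tcp_pos: [581.8, 220.2, 114.7]
orientation: [[-0.875, -0.485, 0.001], [-0.485, 0.875, 0.0], [-0.001, -0.0, -1.0]]
contact_force: [0.3, -0.5, -0.0]
gripper_width: 65.3
grasp_force: 0.0
```

>>> step_arm --steps '[[[0, 0, 0, 0, 0, 0, -1], [0, 0, 0, 0, 0, 0, -1], [0, 0, 0, 0, 0, 0, -1], [0, 0, 0.5, 0, 0, 0, -1], [0, 0, 1, 0, 0, 0, -1]]]'

```text
time: 19.98
tcp_pos: [580.5, 219.9, 127.9]
orientation: [[-0.875, -0.485, -0.003], [-0.485, 0.875, -0.001], [0.003, 0.001, -1.0]]
contact_force: [0.3, -0.1, -0.2]
gripper_width: 85.7
grasp_force: 0.0
```

>>> step_arm --steps '[[[0, 0, 2, 0, 0, 0, -1], [0, 0, 2, 0, 0, 0, -1], [0, 0, 3, 0, 0, 0, -1], [0, 0, 3, 0, 0, 0, -1], [0, 0, 3, 0, 0, 0, -1]]]'

```text
time: 20.4
tcp_pos: [581.3, 220.1, 261.6]
orientation: [[-0.875, -0.485, 0.001], [-0.485, 0.875, 0.0], [-0.001, -0.0, -1.0]]
contact_force: [0.8, -0.0, 0.2]
gripper_width: 85.5
grasp_force: 0.0
```

>>> step_arm --steps '[[[-3, 0, 2, 0, 0, 0, -1], [-3, 0, 0, 0, 0, 0, -1], [-3, 0, 0, 0, 0, 0, -1], [-3, 0, 0, 0, 0, 0, -1], [-3, 0, 0, 0, 0, 0, -1]]]'

```text
time: 20.82
tcp_pos: [430.2, 220.0, 280.6]
orientation: [[-0.875, -0.485, 0.002], [-0.485, 0.875, 0.001], [-0.002, -0.0, -1.0]]
contact_force: [-0.3, 0.8, 0.7]
gripper_width: 85.4
grasp_force: 0.0
```

```bash
python3 - <<'E'
from h import *
s=get_image("scene")["img"];t=get_image("top")["img"]
a=cv2.resize(s[180:280,260:360],(400,400),interpolation=cv2.INTER_CUBIC)
b=cv2.resize(t[168:238,168:238],(400,400),interpolation=cv2.INTER_CUBIC)
cv2.imwrite("pics/z.png",np.hstack([a,b]))
E
```

```text
(no output)
```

View pics/z.png

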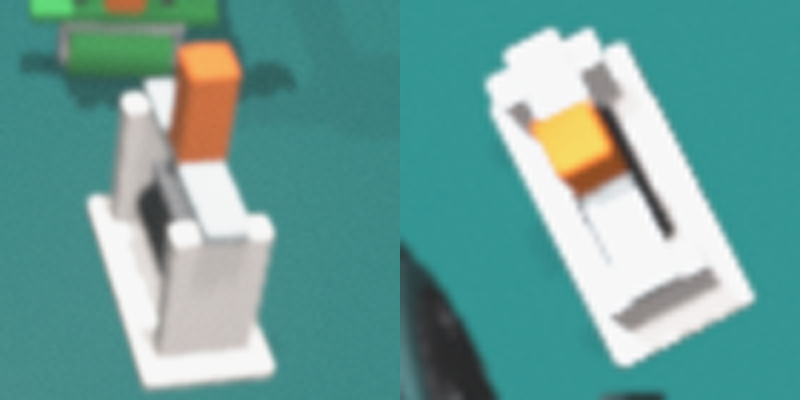

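The roller hangs upright in its stand as before, with the handle top at (208,62) in scene and (572,138) in top. The gripper is clear, so I'm handing in.

```bash
python3 -c "
from bench import env;print(env.job_done())"
```

```text
the job is handed in; nothing more can be done
None
```

I rolled the plate from end strip to end strip without lifting, at about 11–13 N down, then hung the roller back in its stand and handed the job in at about 21 s. The final pictures show the caps flush and the roller upright and released, but the hand-in gave no verdict.

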